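Unsnap the topping caddy's cover

ROBOT

A 6-joint arm with a two-finger parallel gripper is mounted at the origin on the work surface. World frame = base frame: x ahead of the robot, y to its left, z up, the work surface at z = 0. Lengths are in m, angles in rad, forces in N, time in s.
With the tool pointing down it reaches from about 0.275 to 0.775 m from the base axis. Payload 14.6 kg.
Tool frame: the origin (TCP) lies at the very end of the fingers, on their centre line; the grasp point (between the pads) lies 19 mm behind it; z points along the fingers, y is the line along which they close (so a half turn about z gives the same grasp; the last joint's range is limited). The gripper opens to 85 mm and grips with 20 to 120 N. Pads are 22 mm wide; open, the fingers measure 114 mm over their backs; the gripper's body (76 mm by 85 mm) begins 54 mm behind the grasp point. The pads swing forward as they close: fully open they stand 13 mm farther back than shut.
Start: joints at [1.085, 0.263, -0.048, 1.259, 0, 1.415], TCP at [0.171, 0.497, 0.231] pointing down, gripper open.
Joint ranges: [-2.65, 2.65], [-0.89, 1.7], [-1.18, 1.37], [-2.13, 2.11], [-1.35, 1.29], [-3.14, 3.14]. Speed limits (rad/s): [1.89, 1.89, 2.57, 2.79, 3.14, 3.14].

INTERFACE

Orientations are given as a 3x3 rotation matrix whose columns are the frame's x, y, z axes.
In Python, from workcell import state, capture, calibration, job_done gives the robot as it stands.
- The arm moves only by the shell command python3 -m pendant 'ROWS'. ROWS is text: rows parted by semicolons, each of 5 numbers parted by spaces: the shift along the tool's x, y, z in units of 50 mm (1.0 is 50 mm), then the turn about the tool's z in units of 5 degrees (1.0 is 5 degrees), then the finger opening in mm, from 0 to 85.4. In form: dx dy dz spin grip; .... A call has 1 to 12 rows; each row is the pose to reach, as a shift and turn from the pose commanded when the call began, along the tool's axes at that moment; what a row does not reach only later rows make up. A row lasts 1/10 s, in which the tool goes at most 50 mm and 8.59 degrees, less where a joint would pass 70% of its speed; a pose out of reach is approached as far as the arm can. A call with a gripper value outside its range is refused whole. The fingers move at their own pace and stop on an object; the grip force is fixed at half the most. Time passes only in rows, so rows that repeat a pose let the fingers close. It gives the time, the measured TCP pose, the force, the opening and the grip force at its end, in the units of the state.
- state(): the state, without advancing time (a new reading comes with each control period).
- capture(name): name is "side" or "top"; returns the picture (420x560x3 uint8, blue, green, red); there is no depth.
- calibration(name): a dict with "mtx" (3x3 intrinsics, pixels), "k1" (the pictures are not rectified: a ray, as slopes to the right and down, at radius r is drawn at 1 + k1 r^2 times it, then the intrinsics apply), "cam_to_world" (4x4, takes a point from camera to world coordinates). Camera axes: x right, y up, looking along -z (the intrinsics and any distortion apply to the point x, -y, -z); pixel columns grow to the right and rows downward; lengths in m; the calibration is good to about 2 mm. A picture is of the moment at which its call begins. calibration takes no time and is no camera call.
- job_done(): hands the job in; it is judged then, once.
The state is a dict: "t": time; "qpos": joint angles; "qvel": joint speeds; "tau": joint torques, N m; "tool_pos": TCP position; "tcp_rot": TCP orientation; "wrist_force": force on the tool from outside, world axes, zero at the start; "wrist_torque": the same for the moment, N m; "opening": finger opening in m; "finger_force": force on a finger pad.
Only numpy, scipy, OpenCV 4.12 (cv2) and the standard library are available. Lean on these libraries where they do the work, as an engineer would, in place of code of your own. Each camera call takes 0.05 s, during which the arm holds its last target. There are 200 camera calls.

TASK

The blue topping caddy is kept shut by the springy orange snap tab that stands up through its white cover: press the tab inward just far enough to free the cover and, keeping it pressed, lift the cover off by its red fin and lay it right way up and flat in the empty cream tray. Go by feel: do not overpress the tab, do not tear the cover off against it, and set the cover down gently. Leave everything else on the counter as it is.

Things in the scene. Friction and masses are not known exactly. Their poses are not given: they have to be found in the camera images.
- caddy: Blue open box 120 (x) x 130 (y) x 80 mm high, fixed to the counter. Origin: centre of its underside; z up; +x is the inward direction in which the tab is pressed (the front wall is at x = -60). More than 17 N from the robot on the caddy or its tab breaks it, rubbing of the fingers on the pads during the lift included.
- tab_front (a point): Caddy frame (-27, 0, 108.5) mm, does not move with the tab. The orange tab has two joined thumb pads, y = 12 to 36 either side of the fin, z = 95 to 122. Their flat front faces (towards -x) rest somewhere between this point and 14 mm inward (+x) of it: it differs from caddy to caddy and is not measured. Fingers straddling the fin can push both with their sides.
- tab_nose (a point): Caddy frame (-30, 0, 86) mm, on the cover's top. Here a nose under each pad (top z = 91) hooks 2.5 to 5 mm over the cover. Pushing the pads to +x: 1 N to start, then 2.2 N per mm, both together; they spring back. The noses are clear at 2.5 to 5 mm (6 to 12 N): 12 to 13 N is right. Over 12 N of the cover's pull on a nose (tearing it off) breaks it.
- cover: White cover on the caddy's rim, 120 (x) x 130 (y) mm, loose, 0.11 to 0.22 kg, play 1.2 mm each way in x, 2.5 in y. Origin: centre of the underside of its locating lip, 74 mm above the caddy's underside at the start, axes as the caddy's. Lip z = 0 to 6 (inside the caddy's walls), plate z = 6 to 12, slots for the tab at x = -30 to 15, y = 9 to 40 either side.
- fin_mid (a point): Middle of the cover's red grip fin, at (-14, 0, 31) mm in the cover's frame. The fin is 16 mm thick (y), 88 mm long (cover x = -58 to 30) and 38 mm high (cover z = 12 to 50). Straddled by open fingers that close along y, it can be gripped anywhere along its length.
- tray: Empty cream tray, 240 (x) x 210 (y) x 18 mm, walls and floor 5 mm thick, fixed. Origin: centre of its underside, z up; the inner floor is at z = 5.
- shaker: Bystander: pink sprinkle shaker, diameter 40, 78 mm high, loose, standing between caddy and tray. Origin: centre of its underside.
- pink_donut: Bystander: pink iced ring doughnut, diameter about 86, 35 mm high. Origin: centre of its underside.
- choc_donut: Bystander: chocolate iced ring doughnut, diameter about 86, 35 mm high. Origin: centre of its underside.
- cup: Bystander: white mug, diameter 76, 90 mm high. Origin: centre of its underside.
- jar: Bystander: brown jar with red cap, diameter 60, 100 mm high. Origin: centre of its underside.
- spatula: Bystander: spatula lying on the counter, 240 mm long. Origin: at its middle.
Mind the look-alikes: they are no part of the job. What is shaped like the cover but green, turquoise or yellow is not meant.

How it is judged:
By the outcome, as a careful person would: the job done as asked, in the order asked, and still so for the second after the job is handed in, with the robot touching nothing.
It also fails if it takes over 58 s, if anything falls off the work surface, if the arm or the gripper's body presses on something with over 40 N, if the wrist force passes 120 N, or if a joint passes its speed limit or range.

## Working session

There is one attempt and no reset: what is moved stays moved. The work goes in short steps, Python scripts to look and compute and a shell command to move; the robot and the scene stay as the last step left them, time stands still between calls to the robot, and variables do not carry over. Pictures are saved under pics/ and viewed, at most 10 in all, crops included, and the job is handed in when it is done.

```bash
mkdir -p pics; python3 - <<'E'
from workcell import state,capture,calibration
import cv2,numpy as np
s=state();print({k:np.round(v,3).tolist() for k,v in s.items()})
for n in("side","top"):
    cv2.imwrite(f"pics/{n}0.png",cv2.resize(capture(n),(800,600),interpolation=cv2.INTER_CUBIC));print(n,calibration(n))
E
```

```text
{'t': 0.0, 'qpos': [1.085, 0.264, -0.049, 1.259, -0.0, 1.415], 'qvel': [-0.0, -0.001, 0.0, -0.001, 0.0, 0.0], 'tau': [-0.001, -63.761, 38.456, 0.014, -0.0, 0.0], 'tool_pos': [0.17, 0.496, 0.231], 'tcp_rot': [[-0.946, 0.325, -0.0], [0.325, 0.946, -0.001], [0.0, -0.001, -1.0]], 'wrist_force': [-0.905, -0.301, 0.035], 'wrist_torque': [-0.005, 0.009, -0.006], 'finger_force': 0.0, 'opening': 0.085}
side {'mtx': array([[457.14628228,   0.        , 283.81446358],
       [  0.        , 457.14628228, 214.12361798],
       [  0.        ,   0.        ,   1.        ]]), 'k1': -0.014677749977316095, 'cam_to_world': array([[ 0.96876876,  0.16225092, -0.18751462,  0.29176512],
       [-0.24785557,  0.65616727, -0.7127497 , -0.95563632],
       [ 0.00739666,  0.73696618,  0.67588915,  0.92049406],
       [ 0.        ,  0.        ,  0.        ,  1.        ]])}
top {'mtx': array([[502.65910129,   0.        , 271.9628425 ],
       [  0.        , 502.65910129, 210.95332434],
       [  0.        ,   0.        ,   1.        ]]), 'k1': -0.15369726062641328, 'cam_to_world': array([[-0.02448368,  0.99660458, -0.07861214,  0.40929177],
       [-0.99965076, -0.02362437,  0.01184256, -0.05258796],
       [ 0.00994518,  0.07887463,  0.99683493,  1.51016765],
       [ 0.        ,  0.        ,  0.        ,  1.        ]])}
```

View pics/side0.png

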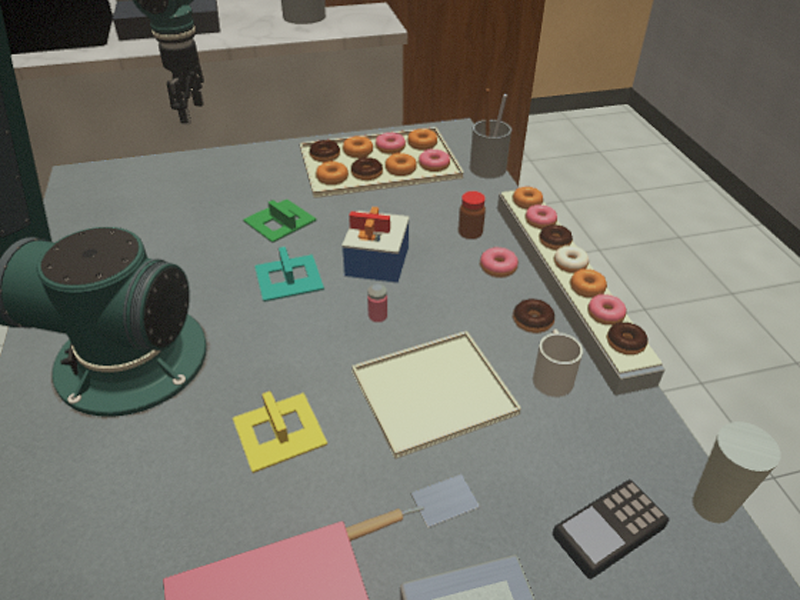

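View pics/top0.png

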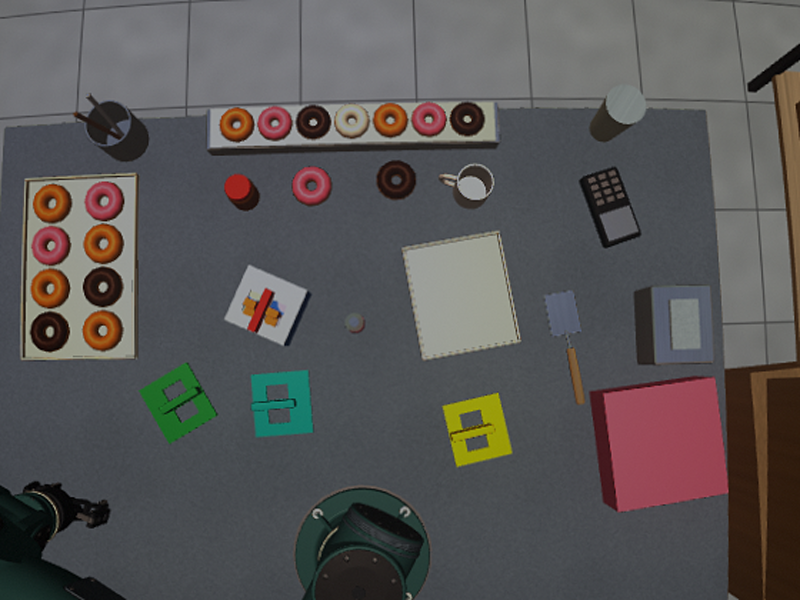

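The side view shows the caddy near (376,245) and the tray near (436,392). The top view shows the caddy near (267,306), the shaker at (354,322) and the tray at (461,295). I'll enlarge the caddy in both views.

```bash
cat > h.py <<'E'
from workcell import state,capture,calibration
import cv2,numpy as np
def ray(n,uv):
    c=calibration(n);K=c["mtx"];M=c["cam_to_world"]
    d=cv2.undistortPoints(np.array([[uv]],float),K,np.array([c["k1"],0,0,0]))[0,0]
    return M[:3,3],M[:3,:3]@np.array([d[0],-d[1],-1])
def atz(n,uv,z):
    o,d=ray(n,uv);return o+d*(z-o[2])/d[2]
def tri(a,b):
    (o,d),(p,e)=ray("side",a),ray("top",b)
    d=d/np.linalg.norm(d);e=e/np.linalg.norm(e)
    s=np.linalg.lstsq(np.c_[d,-e],p-o,rcond=None)[0]
    x,y=o+s[0]*d,p+s[1]*e;return (x+y)/2,np.linalg.norm(x-y)
def proj(n,P):
    c=calibration(n);M=np.linalg.inv(c["cam_to_world"]);p=M[:3,:3]@P+M[:3,3]
    x,y=p[0]/-p[2],-p[1]/-p[2];r=1+c["k1"]*(x*x+y*y);K=c["mtx"]
    return np.array([K[0,0]*x*r+K[0,2],K[1,1]*y*r+K[1,2]])
def crop(n,c0,r0,w,h,f,img=None):
    return cv2.resize((capture(n) if img is None else img)[r0:r0+h,c0:c0+w],None,fx=f,fy=f,interpolation=cv2.INTER_CUBIC)
E
python3 - <<'E'
from h import *
# side crop origin (230,135), top (150,175); 80x75 at 5x... 
a=crop("side",225,135,72,75,5.5);b=crop("top",150,178,72,75,5.5)
cv2.imwrite("pics/c1.png",np.hstack([a,b]));print(a.shape)
E
```

```text
(412, 396, 3)
```

View pics/c1.png

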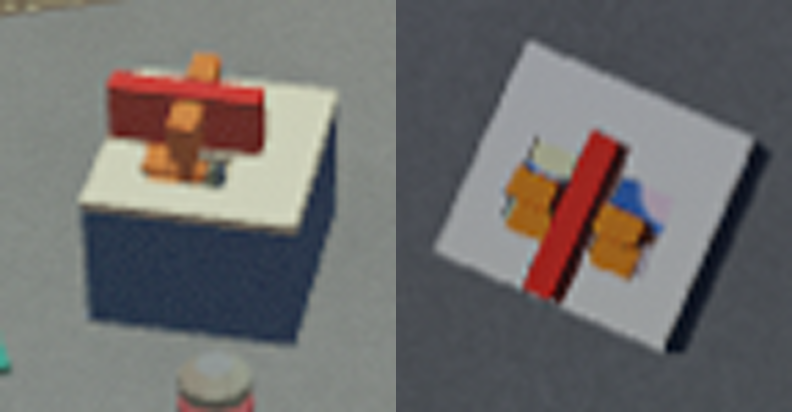

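The crops show the plate corners and the fin's top ends in both views. The fin runs out to the front edge D–C. I'll triangulate.

```bash
cat > m.py <<'E'
from h import *
from scipy.optimize import least_squares
f=5.5
S=lambda u,v:((u+.5)/f-.5+225,(v+.5)/f-.5+135)
T=lambda u,v:((u-396+.5)/f-.5+150,(v+.5)/f-.5+178)
W=lambda u,v:((u+.5)*.7-.5,(v+.5)*.7-.5)
for nm,a,b in [("A",(338,91),(529,41)),("B",(300,229),(757,136)),("C",(80,205),(667,353)),("finTopBackNear",(264,92),(628,145)),("finTopFrontFar",(115,71),(525,291))]:
    print(nm,tri(S(*a),T(*b)))
obs=[("side",(60,-65,86),S(338,91)),("side",(60,65,86),None)]
# caddy fit: local coords mm. A=(60,65) B=(60,-65) C=(-60,-65) D=(-60,65)
obs=[("side",(60,65,86),S(338,91)),("side",(60,-65,86),S(300,229)),("side",(-60,-65,86),S(80,205)),
("top",(60,65,86),T(529,41)),("top",(60,-65,86),T(757,136)),("top",(-60,-65,86),T(667,353)),("top",(-60,65,86),T(434,250)),
("side",(30,-8,124),S(264,92)),("side",(30,8,124),S(266,84)),
("top",(30,8,124),T(597,130)),("top",(30,-8,124),T(628,145)),("top",(-58,-8,124),T(560,302)),("top",(-58,8,124),T(525,291))]
to=[("top",(120,105,18),W(402,247)),("top",(120,-105,18),W(499,232)),("top",(-120,-105,18),W(521,343)),("top",(-120,105,18),W(423,360)),
("side",(120,105,18),W(467,334)),("side",(120,-105,18),W(519,410)),("side",(-120,-105,18),W(397,454)),("side",(-120,105,18),W(354,366))]
# top corners order check: fix (521,343) is low-x,-y ; (423,360) low-x,+y
def fit(obs,x0):
    def r(q):
        c,s=np.cos(q[3]),np.sin(q[3]);R=np.array([[c,-s,0],[s,c,0],[0,0,1]])
        return np.concatenate([proj(n,R@(np.array(P)/1e3)+q[:3])-np.array(uv) for n,P,uv in obs])
    q=least_squares(r,x0).x
    print("x y z yawdeg",np.round(q[:3],4),np.degrees(q[3]));print(np.round(r(q).reshape(-1,2),1).tolist())
    return q
if __name__=="__main__":
    fit(obs,[.5,.15,0,-.4]);fit(to,[.5,-.2,0,.1])
    print("shaker",tri(S(215,362),((354+.5)*.7-.5,(320.5)*.7-.5)))
E
python3 m.py
```

```text
A (array([0.60322842, 0.21003306, 0.085792  ]), np.float64(0.0009064247588536151))
B (array([0.55098726, 0.09155513, 0.08398836]), np.float64(0.0013881926339749714))
C (array([0.4393745 , 0.13995196, 0.08480262]), np.float64(0.0009354522163921639))
finTopBackNear (array([0.5442894 , 0.15119362, 0.13421365]), np.float64(0.003864449955748192))
finTopFrontFar (array([0.47231189, 0.20610824, 0.12333664]), np.float64(0.0029797501495425686))
x y z yawdeg [0.5212 0.174  0.0021] -24.04860034696748
[[-0.3, -0.4], [-0.6, -0.7], [0.0, -0.7], [0.3, -0.0], [0.4, 0.1], [0.2, -0.4], [0.9, 0.6], [-0.5, 1.6], [0.1, 0.1], [-0.2, -0.3], [-0.6, -0.8], [-0.8, -0.1], [0.3, -0.3]]
x y z yawdeg [ 0.5391 -0.2231 -0.0059] 8.563751013330641
[[0.1, 0.0], [0.3, -1.1], [-0.4, -0.8], [-0.6, -0.4], [-0.0, -1.1], [1.4, 0.3], [-1.7, 0.5], [-1.4, 0.8]]
shaker (array([0.48569099, 0.00080263, 0.07877081]), np.float64(0.0025389862515147912))
```

```bash
cat >> h.py <<'E'
CAD=(np.array([.5212,.174,0]),np.radians(-24.05));TRAY=(np.array([.5391,-.2231,0]),np.radians(8.56))
def units(frame,p_mm):
    """shift in pendant units to local point p (mm) with tool x = -frame x"""
    o,a=frame;c,s_=np.cos(a),np.sin(a);R=np.array([[c,-s_,0],[s_,c,0],[0,0,1]])
    s=state();P=R@(np.array(p_mm)/1e3)+o
    X=s["tcp_rot"][:,0] if isinstance(s["tcp_rot"],np.ndarray) else np.array(s["tcp_rot"])[:,0]
    d=np.array(s["tcp_rot"]).T@(P-np.array(s["tool_pos"]))/.05
    yaw=np.arctan2(X[1],X[0]);e=np.degrees((a+np.pi-yaw+np.pi)%(2*np.pi)-np.pi)
    loc=R.T@(np.array(s["tool_pos"])-o)*1e3
    print("units",np.round(d,3),"spin",round(-e/5,3),"local now",np.round(loc,1),"F local",np.round(R.T@np.array(s["wrist_force"]),2),"open",s["opening"],"ff",s["finger_force"],"t",s["t"])
E
python3 -c "
from h import *
units(CAD,(-47,0,200));units(CAD,(-47,0,145))"
```

```text
units [-7.792 -3.736  0.622] spin 1.02 local now [-451.7  151.5  231. ] F local [ 0.46  0.22 -0.26] open 0.08506920677220617 ff 0.0 t 0.2
units [-7.792 -3.736  1.722] spin 1.02 local now [-451.7  151.5  231. ] F local [ 0.46  0.22 -0.26] open 0.08506920677220617 ff 0.0 t 0.2
```

```bash
python3 -m pendant '-1 -0.5 0 0.2 85; -2 -1 0.1 0.4 85; -2.9 -1.4 0.2 0.6 85; -3.7 -1.8 0.3 0.8 85; -4.5 -2.2 0.4 1.02 85; -5.3 -2.55 0.5 1.02 85; -6.1 -2.93 0.6 1.02 70; -6.9 -3.3 0.62 1.02 60; -7.6 -3.65 0.62 1.02 50; -7.79 -3.74 0.62 1.02 40; -7.79 -3.74 0.62 1.02 40; -7.79 -3.74 0.62 1.02 40'; python3 - <<'E'
from h import *
units(CAD,(-47,0,145))
a=crop("side",225,95,72,75,5.5);b=crop("top",150,178,72,75,5.5)
cv2.imwrite("pics/c2.png",np.hstack([a,b]))
E
```

```text
t: 1.4
tool_pos: [0.4774, 0.1937, 0.2002]
tcp_rot: [[-0.913, 0.407, -0.001], [0.407, 0.913, 0.0], [0.001, -0.0, -1.0]]
wrist_force: [-0.2, 0.2, -0.0]
opening: 0.04
finger_force: 0.0
units [-0.021 -0.003  1.104] spin 0.001 local now [-4.800e+01  2.000e-01  2.002e+02] F local [-0.21  0.08 -0.  ] open 0.03997414603693311 ff 0.0 t 1.4
```

View pics/c2.png

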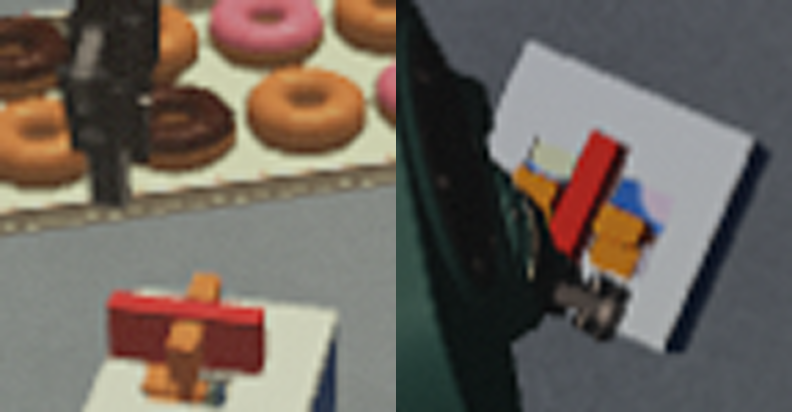

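The fingers stand in front of the pads and are centred over the fin. I'll go down.

```bash
python3 -m pendant '0 0 0.6 0 40; 0 0 1.2 0 40; 0 0 1.5 0 40; 0 0 1.7 0 36; 0 0 1.85 0 32; 0 0 1.95 0 30; 0 0 2.0 0 28; 0 0 2.03 0 26; 0 0 2.03 0 24; 0 0 2.03 0 24; 0 0 2.03 0 24'; python3 -c "
from h import *
units(CAD,(-47,0,98))"; python3 -m pendant '0 0 0 0 21;0 0 0 0 19; 0 0 0 0 18; 0 0 0 0 18'; python3 -c "
from h import *
units(CAD,(-47,0,98))"
```

```text
t: 2.6
tool_pos: [0.4784, 0.1932, 0.099]
tcp_rot: [[-0.913, 0.408, 0.001], [0.408, 0.913, 0.0], [-0.0, 0.0, -1.0]]
wrist_force: [-0.6, 0.4, 1.0]
opening: 0.0238
finger_force: 0.4
units [ 0.002 -0.001  0.021] spin -0.002 local now [-46.9   0.1  99. ] F local [-0.75  0.11  0.96] open 0.02382359466434226 ff 0.37188741378486156 t 2.6
t: 3.0
tool_pos: [0.4792, 0.194, 0.0994]
tcp_rot: [[-0.913, 0.407, 0.002], [0.407, 0.913, 0.002], [-0.001, 0.003, -1.0]]
wrist_force: [3.5, 6.5, 2.2]
opening: 0.0179
finger_force: 3.7
units [ 0.009 -0.023  0.027] spin 0.004 local now [-46.5   1.1  99.4] F local [0.56 7.42 2.25] open 0.017935103606215003 ff 3.685194253921509 t 3.0
```

```bash
python3 -m pendant '0 0.03 0 0 20;0 0.05 0 0 20; 0 0.05 0 0 20; 0 0.05 0 0 20'; python3 -c "
from h import *
units(CAD,(-47,0,98))"; python3 -m pendant '0 0 0 0 18;0 0 0 0 18; 0 0 0 0 18'; python3 -c "
from h import *
units(CAD,(-47,0,98))"
```

```text
t: 3.4
tool_pos: [0.479, 0.1953, 0.0987]
tcp_rot: [[-0.913, 0.408, -0.0], [0.408, 0.913, -0.0], [0.0, -0.0, -1.0]]
wrist_force: [0.2, 0.0, 0.1]
opening: 0.0199
finger_force: 0.0
units [-0.004 -0.046  0.014] spin -0.001 local now [-47.2   2.3  98.7] F local [0.19 0.09 0.12] open 0.01990430497952978 ff 0.0 t 3.4
t: 3.7
tool_pos: [0.4792, 0.1954, 0.0988]
tcp_rot: [[-0.913, 0.408, -0.0], [0.408, 0.913, -0.0], [0.0, -0.0, -1.0]]
wrist_force: [-0.1, -0.4, -0.1]
opening: 0.018
finger_force: 0.0
units [-0.002 -0.048  0.016] spin -0.001 local now [-47.1   2.4  98.8] F local [ 0.08 -0.39 -0.1 ] open 0.0179673854802821 ff 0.0 t 3.7
```

```bash
q(){ python3 -c "
from h import *
units(CAD,(-47,0,98))"; }; python3 -m pendant '-0.08 0 0.02 0 18;-0.15 0 0.02 0 18;-0.15 0 0.02 0 18';q; python3 -m pendant '-0.04 0 0 0 18;-0.04 0 0 0 18';q;python3 -m pendant '-0.04 0 0 0 18;-0.04 0 0 0 18';q
```

```text
t: 4.0
tool_pos: [0.4866, 0.1922, 0.0977]
tcp_rot: [[-0.913, 0.408, 0.0], [0.408, 0.913, -0.0], [-0.0, 0.0, -1.0]]
wrist_force: [-0.1, -0.2, 0.4]
opening: 0.0181
finger_force: 0.0
units [ 0.16  -0.05  -0.006] spin -0.005 local now [-39.    2.5  97.7] F local [-0.06 -0.21  0.39] open 0.01814064823187603 ff 0.0 t 4.0
t: 4.2
tool_pos: [0.4881, 0.1915, 0.0978]
tcp_rot: [[-0.913, 0.408, 0.0], [0.408, 0.913, 0.0], [-0.0, 0.0, -1.0]]
wrist_force: [0.9, -0.5, 0.2]
opening: 0.0182
finger_force: 0.0
units [ 0.192 -0.049 -0.005] spin -0.003 local now [-37.4   2.5  97.8] F local [ 0.99 -0.12  0.15] open 0.01821603823213961 ff 0.0 t 4.2
t: 4.4
tool_pos: [0.4899, 0.1907, 0.0978]
tcp_rot: [[-0.913, 0.408, 0.0], [0.408, 0.913, -0.0], [-0.0, 0.0, -1.0]]
wrist_force: [0.3, 0.0, 0.1]
opening: 0.0179
finger_force: 0.0
units [ 0.232 -0.05  -0.004] spin -0.002 local now [-35.4   2.5  97.8] F local [0.27 0.15 0.13] open 0.017875033458565608 ff 0.0 t 4.4
```

```bash
q(){ python3 -c "
from h import *
units(CAD,(-47,0,98))"|cut -c30-; }; python3 -m pendant '-0.04 0 0 0 18;-0.04 0 0 0 18'>/dev/null;q;python3 -m pendant '-0.03 0 0 0 18;-0.03 0 0 0 18'>/dev/null;q
```

```text
spin -0.001 local now [-33.4   2.5  97.8] F local [-0.27  0.25  0.4 ] open 0.018236299028166883 ff 0.0 t 4.6
spin -0.002 local now [-31.9   2.5  97.8] F local [ 0.11  1.15 -0.23] open 0.0176866566966593 ff 0.0 t 4.8
```

```bash
q(){ python3 -c "
from h import *
units(CAD,(-47,0,98))"|cut -c30-; }; python3 -m pendant '-0.02 0 0 0 18;-0.02 0 0 0 18'>/dev/null;q
```

```text
spin -0.001 local now [-31.    2.5  97.8] F local [ 0.29 -0.74 -0.05] open 0.01790372036720729 ff 0.0 t 5.0
```

```bash
q(){ python3 -c "
from h import *
units(CAD,(-47,0,98))"|cut -c30-; }; python3 -m pendant '-0.03 0 0 0 18;-0.03 0 0 0 18'>/dev/null;q;python3 -m pendant '-0.02 0 0 0 18;-0.02 0 0 0 18'>/dev/null;q
```

```text
spin -0.001 local now [-29.7   2.4  97.8] F local [-1.04  0.26  1.14] open 0.018329202036536818 ff 1.0634179785847664 t 5.2
spin -0.0 local now [-28.8   2.4  97.8] F local [-3.46 -0.29  2.4 ] open 0.018006068581995306 ff 1.9086465239524841 t 5.4
```

```bash
q(){ python3 -c "
from h import *
units(CAD,(-47,0,98))"|cut -c30-; }; python3 -m pendant '-0.02 0 0 0 18;-0.02 0 0 0 18'>/dev/null;q;
```

```text
spin 0.0 local now [-27.9   2.4  97.8] F local [-6.04 -0.56  3.48] open 0.017933034652800543 ff 2.817710387898842 t 5.6
```

```bash
q(){ python3 -c "
from h import *
units(CAD,(-47,0,98))"|cut -c30-; }; python3 -m pendant '-0.02 0 0 0 18;-0.02 0 0 0 18'>/dev/null;q;
```

```text
spin 0.0 local now [-27.1   2.4  97.7] F local [-8.09  0.    5.49] open 0.018127056092514835 ff 3.5819527119747363 t 5.8
```

```bash
q(){ python3 -c "
from h import *
units(CAD,(-47,0,98))"|cut -c30-; }; python3 -m pendant '-0.02 0 0 0 18;-0.02 0 0 0 18'>/dev/null;q;python3 -m pendant '0 0 0 0 18;0 0 0 0 18'>/dev/null;q
```

```text
spin 0.001 local now [-26.3   2.3  97.7] F local [-8.83 -1.8   6.64] open 0.01784677465088894 ff 4.332646850380115 t 6.0
spin 0.002 local now [-26.4   2.3  97.7] F local [-8.58 -0.54  5.28] open 0.017841796454930406 ff 4.260414100717753 t 6.2
```

```bash
q(){ python3 -c "
from h import *
units(CAD,(-47,0,98))"|cut -c30-; }; python3 -m pendant '0 0 -0.01 0 18;0 0 -0.01 0 18'>/dev/null;q;python3 -m pendant '-0.02 0 0 0 18;-0.02 0 0 0 18'>/dev/null;q
```

```text
spin 0.002 local now [-26.7   2.3  97.9] F local [-8.36  0.34  1.39] open 0.018285332462317696 ff 3.9573181493324228 t 6.4
spin 0.003 local now [-25.8   2.3  97.8] F local [-9.84  0.57  1.04] open 0.017719074594140738 ff 4.806233718409203 t 6.6
```

```bash
q(){ python3 -c "
from h import *
units(CAD,(-47,0,98))"|cut -c30-; }; python3 -m pendant '-0.022 0 0 0 18;-0.022 0 0 0 18'>/dev/null;q;python3 -m pendant '0 0 0 0 18;0 0 0 0 18'>/dev/null;q
```

```text
spin 0.004 local now [-24.9   2.2  97.9] F local [-11.44   1.59   2.67] open 0.018144373437284898 ff 5.642244113842025 t 6.8
spin 0.004 local now [-25.    2.2  97.9] F local [-10.5    0.46   2.85] open 0.01769130880017541 ff 5.5637495464179665 t 7.0
```

```bash
q(){ python3 -c "
from h import *
units(CAD,(-47,0,98))"|cut -c30-; }; python3 -m pendant '-0.012 0 0 0 18;-0.012 0 0 0 18'>/dev/null;q;python3 -m pendant '0 0 0 0 18;0 0 0 0 18'>/dev/null;q
```

```text
spin 0.004 local now [-24.5   2.2  97.8] F local [-11.03   0.28   3.39] open 0.017777070446131426 ff 6.051548336399719 t 7.2
spin 0.005 local now [-24.6   2.2  97.8] F local [-11.44   1.13   3.57] open 0.018171853276798926 ff 6.010779258795083 t 7.4
```

```bash
q(){ python3 -c "
from h import *
units(CAD,(-47,0,98))"|cut -c30-; }; python3 -m pendant '-0.01 0 -0.004 0 18;-0.01 0 -0.004 0 18'>/dev/null;q;python3 -m pendant '0 0 0 0 18;0 0 0 0 18'>/dev/null;q;python3 -m pendant '0 0 0 0 17;0 0 0 0 16'>/dev/null;q
```

```text
spin 0.005 local now [-24.2   2.2  97.9] F local [-13.21   2.04   2.7 ] open 0.018184384387159986 ff 6.297448285622522 t 7.6
spin 0.006 local now [-24.3   2.2  97.9] F local [-13.24   1.15   1.8 ] open 0.018094002457963186 ff 6.274752669269219 t 7.8
spin 0.002 local now [-24.1   2.   98. ] F local [-12.07  -0.23   4.41] open 0.016213073657033374 ff 9.836147907190025 t 8.0
```

```bash
q(){ python3 -c "
from h import *
units(CAD,(-47,0,98))"|cut -c30-; }; python3 -m pendant '0 0 0 0 15;0 0 0 0 14;0 0 0 0 14'>/dev/null;q;python3 -m pendant '0 0 0 0 12;0 0 0 0 8;0 0 0 0 0;0 0 0 0 0'>/dev/null;q
```

```text
spin 0.0 local now [-24.1   2.1  98.1] F local [-11.75  -0.73   4.98] open 0.0151910823125462 ff 54.04356393730268 t 8.3
spin 0.0 local now [-24.1   2.1  98.1] F local [-11.74  -0.53   4.61] open 0.014859113927867472 ff 62.50703476835042 t 8.7
```

```bash
q(){ python3 -c "
from h import *
units(CAD,(-47,0,98))"|cut -c30-; }; python3 -m pendant '0 0 -0.01 0 0;0 0 -0.02 0 0'>/dev/null;q;python3 -m pendant '0 0 -0.01 0 0;0 0 -0.01 0 0'>/dev/null;q
```

```text
spin 0.003 local now [-24.3   2.1  98.4] F local [ -9.24   2.52 -10.31] open 0.015389752239612565 ff 62.460478510474786 t 8.9
spin 0.004 local now [-24.4   2.1  98.7] F local [-9.14  2.92 -9.5 ] open 0.01484604486758345 ff 63.71134127955884 t 9.1
```

```bash
q(){ python3 -c "
from h import *
units(CAD,(-47,0,98))"|cut -c30-; }; python3 -m pendant '0 0 -0.01 0 0;0 0 -0.01 0 0'>/dev/null;q;python3 -m pendant '0 0 -0.01 0 0;0 0 -0.01 0 0'>/dev/null;q
```

```text
spin 0.005 local now [-24.6   2.1  99. ] F local [-10.67   2.95 -11.35] open 0.01487147315755571 ff 64.22583264531568 t 9.3
spin 0.006 local now [-24.7   2.2  99.5] F local [-10.23   3.79 -11.05] open 0.01467069206420419 ff 64.81144617428072 t 9.5
```

```bash
q(){ python3 -c "
from h import *
units(CAD,(-47,0,98))"|cut -c30-; }; python3 -m pendant '-0.01 0 0 0 0;-0.01 0 -0.01 0 0'>/dev/null;q;python3 -m pendant '0 0 -0.01 0 0;0 0 -0.01 0 0'>/dev/null;q
```

```text
spin 0.006 local now [-24.5   2.1  99.9] F local [-11.74   3.96 -13.14] open 0.015159304693680797 ff 65.33062828355469 t 9.7
spin 0.007 local now [-24.4   2.2 100.4] F local [-12.68   4.3  -11.64] open 0.014849474951777283 ff 65.51502950373106 t 9.9
```

```bash
q(){ python3 -c "
from h import *
units(CAD,(-47,0,98))"|cut -c30-; }; python3 -m pendant '0.01 0.01 -0.01 0 0;0.01 0.01 -0.02 0 0'>/dev/null;q;python3 -m pendant '0 0.01 -0.01 0 0;0 0.01 -0.02 0 0'>/dev/null;q
```

```text
spin 0.006 local now [-24.9   2.3 101.4] F local [-11.14   2.53  -9.68] open 0.014890854805817907 ff 65.2735489862971 t 10.1
spin 0.004 local now [-24.9   2.6 102.4] F local [-11.6    0.95 -10.76] open 0.014793085938978429 ff 65.0749632739462 t 10.3
```

```bash
q(){ python3 -c "
from h import *
units(CAD,(-47,0,98))"|cut -c30-; }; python3 -m pendant '0.005 0 -0.02 0 0;0.005 0 -0.04 0 0'>/dev/null;q;python3 -m pendant '0 0 -0.02 0 0;0 0 -0.04 0 0;0 0 -0.06 0 0'>/dev/null;q
```

```text
spin 0.005 local now [-25.    2.8 104.5] F local [ -9.96   1.11 -10.45] open 0.015079921140557014 ff 65.24441522313282 t 10.5
spin 0.006 local now [-25.    2.8 107.5] F local [-9.85  2.78 -9.37] open 0.014848974857034545 ff 65.4256746196188 t 10.8
```

```bash
q(){ python3 -c "
from h import *
units(CAD,(-47,0,98))"|cut -c30-; }; python3 -m pendant '0 0 -0.02 0 0;0 0 -0.04 0 0;0 0 -0.06 0 0;0 0 -0.08 0 0'>/dev/null;q;python3 -m pendant '0 0 -0.02 0 0;0 0 -0.04 0 0;0 0 -0.06 0 0;0 0 -0.08 0 0'>/dev/null;q
```

```text
spin 0.005 local now [-24.9   2.9 111.6] F local [-10.49   2.39  -9.55] open 0.015012995812952812 ff 65.3318307409063 t 11.2
spin 0.005 local now [-24.8   2.8 115.6] F local [-10.56   1.47  -7.76] open 0.01517858494453582 ff 65.20337129244581 t 11.6
```

```bash
q(){ python3 -c "
from h import *
units(CAD,(-47,0,98))"|cut -c30-; }; python3 -m pendant '0.01 0 -0.02 0 0;0.01 0 -0.04 0 0;0.01 0 -0.06 0 0;0.01 0 -0.08 0 0'>/dev/null;q; python3 -m pendant '0 0 -0.02 0 0;0 0 -0.04 0 0;0 0 -0.06 0 0;0 0 -0.08 0 0'>/dev/null;q
```

```text
spin 0.004 local now [-25.    2.9 119.7] F local [-7.64  0.63 -7.87] open 0.014905763665876396 ff 63.82413386832923 t 12.0
spin -0.002 local now [-22.8   3.5 125. ] F local [ 0.76  0.32 -2.27] open 0.014760127335054244 ff 60.18180727958679 t 12.4
```

```bash
q(){ python3 -c "
from h import *
units(TRAY,(-34,0,70))"; }; python3 -m pendant '0.02 0 -0.05 0 0;0.04 0 -0.12 0 0;0.04 0 -0.2 0 0;0.04 0 -0.3 0 0;0.04 0 -0.45 0 0;0.04 0 -0.6 0 0;0.04 0 -0.8 0 0;0.04 0 -1 0 0;0.04 0 -1.2 0 0;0.04 0 -1.4 0 0;0.04 0 -1.4 0 0'>/dev/null;q
python3 - <<'E'
from h import *
a=crop("side",205,75,95,125,4.2);b=crop("top",140,160,95,125,4.2)
cv2.imwrite("pics/c3.png",np.hstack([a,b]))
E
```

```text
units [-3.48  -7.553  2.526] spin -6.523 local now [ 22.7 411.8 196.4] F local [ 1.21  0.36 -0.84] open 0.015048832416911876 ff 60.14571189880371 t 13.5
```

View pics/c3.png

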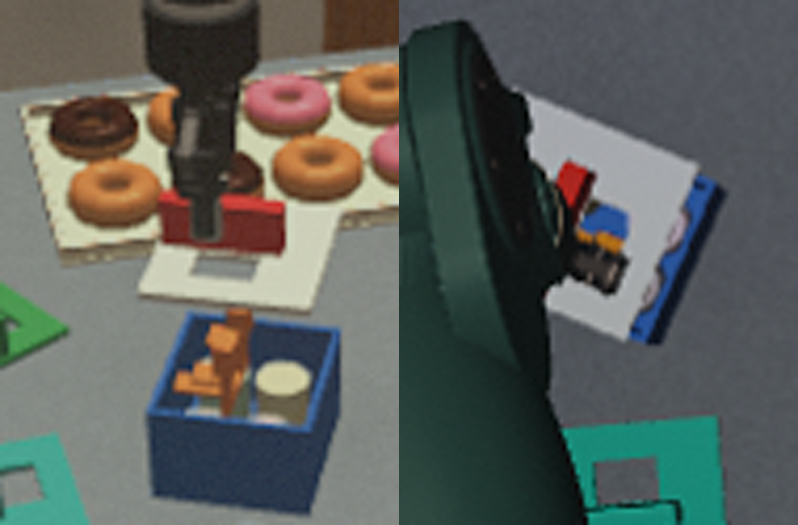

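The cover hangs level and clear of the caddy, with the tab sprung back. I'll carry it to above the tray.

```bash
python3 -m pendant '-0.1 -0.2 0 -0.2 0;-0.3 -0.6 0 -0.7 0;-0.6 -1.2 0 -1.2 0;-0.95 -1.9 0 -1.8 0;-1.3 -2.6 0 -2.4 0;-1.65 -3.35 0 -3.0 0;-2.0 -4.1 0 -3.6 0;-2.35 -4.8 0 -4.2 0;-2.7 -5.5 0 -4.8 0;-3.05 -6.2 0 -5.4 0;-3.35 -6.8 0 -5.9 0;-3.5 -7.15 0 -6.3 0'>/dev/null;python3 -c "
from h import *
units(TRAY,(-24,1,70))"
```

```text
units [-0.004 -0.262  2.484] spin -0.222 local now [-23.8  14.1 194.2] F local [ 0.21  0.43 -1.24] open 0.014874659572538253 ff 59.98573958873749 t 14.8
```

```bash
python3 -m pendant '0 -0.15 0 -0.15 0;0 -0.26 0.1 -0.22 0;0 -0.26 0.4 -0.22 0;0 -0.26 0.8 -0.22 0;0 -0.26 1.2 -0.22 0;0 -0.26 1.6 -0.22 0;0 -0.26 2.0 -0.22 0;0 -0.26 2.4 -0.22 0;0 -0.26 2.7 -0.22 0;0 -0.26 2.8 -0.22 0;0 -0.26 2.8 -0.22 0'>/dev/null;python3 - <<'E'
from h import *
units(TRAY,(-24,1,30))
a=crop("side",235,205,140,125,2.8);b=crop("top",265,145,140,125,2.8)
cv2.imwrite("pics/c4.png",np.hstack([a,b]))
E
```

```text
units [ 0.008 -0.066  0.489] spin 0.003 local now [-23.6   4.3  54.5] F local [ 0.55  0.03 -0.98] open 0.01497587339033312 ff 59.98679280281067 t 15.9
```

View pics/c4.png

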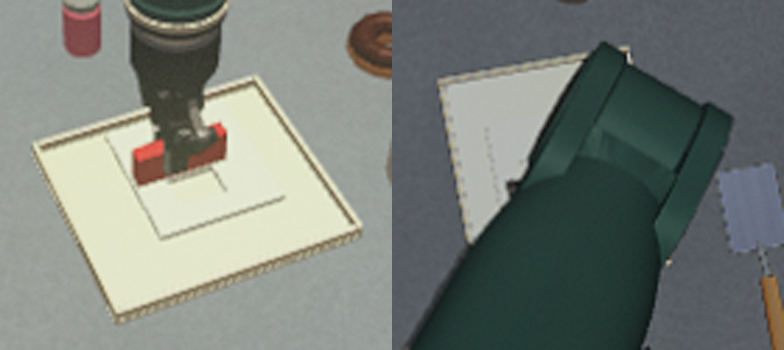

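The cover sits well inside the tray and level. Now a gentle descent by feel.

```bash
q(){ python3 -c "
from h import *
units(TRAY,(-24,1,30))"|cut -c30-; }; python3 -m pendant '0 0 0.08 0 0;0 0 0.16 0 0;0 0 0.24 0 0;0 0 0.3 0 0;0 0 0.35 0 0;0 0 0.38 0 0;0 0 0.4 0 0;0 0 0.4 0 0'>/dev/null;q;python3 -m pendant '0 0 0.01 0 0;0 0 0.02 0 0;0 0 0.02 0 0'>/dev/null;q;python3 -m pendant '0 0 0.01 0 0;0 0 0.02 0 0;0 0 0.02 0 0'>/dev/null;q
```

```text
spin -0.003 local now [-23.4   3.4  34.9] F local [ 0.06 -0.54 -1.38] open 0.015072813279639647 ff 59.98634219169617 t 16.8
spin -0.003 local now [-23.4   3.3  34. ] F local [-0.26 -0.96 -1.52] open 0.014984182497275166 ff 59.985705614089966 t 17.1
spin -0.002 local now [-23.5   3.4  32.9] F local [ 1.4   0.08 -2.23] open 0.01502358316475907 ff 59.98533368110657 t 17.4
```

```bash
q(){ python3 -c "
from h import *
units(TRAY,(-24,1,30))"|cut -c30-; }; python3 -m pendant '0 0 0.01 0 0;0 0 0.02 0 0;0 0 0.02 0 0'>/dev/null;q;python3 -m pendant '0 0 0.01 0 0;0 0 0.02 0 0;0 0 0.02 0 0'>/dev/null;q
```

```text
spin -0.003 local now [-23.5   3.4  31.9] F local [-0.04  0.25 -1.65] open 0.014776660157125887 ff 59.98669445514679 t 17.7
spin -0.003 local now [-23.5   3.4  30.9] F local [ 0.63 -0.05 -1.27] open 0.015124197040001591 ff 59.986369013786316 t 18.0
```

```bash
q(){ python3 -c "
from h import *
units(TRAY,(-24,1,30))"|cut -c30-; }; python3 -m pendant '0 0 0.005 0 0;0 0 0.01 0 0;0 0 0.01 0 0'>/dev/null;q;python3 -m pendant '0 0 0.01 0 0;0 0 0.01 0 0'>/dev/null;q
```

```text
spin -0.003 local now [-23.5   3.4  30.5] F local [ 0.74 -0.59 -2.4 ] open 0.014834106807366049 ff 59.98595058917999 t 18.3
spin -0.003 local now [-23.5   3.4  29.9] F local [-0.12 -0.64 -2.07] open 0.01501487657647349 ff 59.986926913261414 t 18.5
```

```bash
q(){ python3 -c "
from h import *
units(TRAY,(-24,1,30))"|cut -c30-; }; python3 -m pendant '0 0 0.01 0 0;0 0 0.01 0 0'>/dev/null;q;python3 -m pendant '0 0 0.01 0 0;0 0 0.01 0 0'>/dev/null;q
```

```text
spin -0.003 local now [-23.5   3.4  29.4] F local [-1.24 -0.76 -2.34] open 0.01519133950204616 ff 59.985716342926025 t 18.7
spin -0.003 local now [-23.4   3.3  29.2] F local [-0.44  0.23  2.54] open 0.014893737900662474 ff 60.549219846725464 t 18.9
```

```bash
python3 -m pendant '0 0 0 0 15;0 0 0 0 16;0 0 0 0 17;0 0 0 0 20;0 0 0 0 26;0 0 0 0 34;0 0 0 0 40;0 0 0 0 40;0 0 0 0 40'; python3 -m pendant '0 0 -0.1 0 40;0 0 -0.3 0 40;0 0 -0.7 0 40;0 0 -1.2 0 40;0 0 -2 0 40;0 0 -2.8 0 40;0 0 -3.4 0 40;1 1 -3.4 0 40;2 2 -3.4 0 40;2.5 3 -3.4 0 40;2.5 4 -3.4 0 40;2.5 4.5 -3.4 0 40'; python3 - <<'E'
from h import *
a=crop("side",235,165,140,125,2.8);b=crop("top",265,145,140,125,2.8)
c=cv2.resize(capture("top")[90:300,100:380],(392,294));d=cv2.resize(capture("side")[90:300,150:430],(392,294))
cv2.imwrite("pics/c5.png",np.hstack([np.vstack([a[:300],d]),np.vstack([b[:300],c])]))
E
```

```text
t: 19.8
tool_pos: [0.5154, -0.2233, 0.029]
tcp_rot: [[-0.989, -0.149, 0.0], [-0.149, 0.989, -0.0], [-0.0, -0.0, -1.0]]
wrist_force: [0.0, 0.2, -0.2]
opening: 0.04
finger_force: 0.0
t: 21.0
tool_pos: [0.3619, -0.0336, 0.1998]
tcp_rot: [[-0.989, -0.147, 0.001], [-0.147, 0.989, -0.0], [-0.001, -0.001, -1.0]]
wrist_force: [0.5, 0.7, 0.7]
opening: 0.0397
finger_force: 0.0
```

View pics/c5.png

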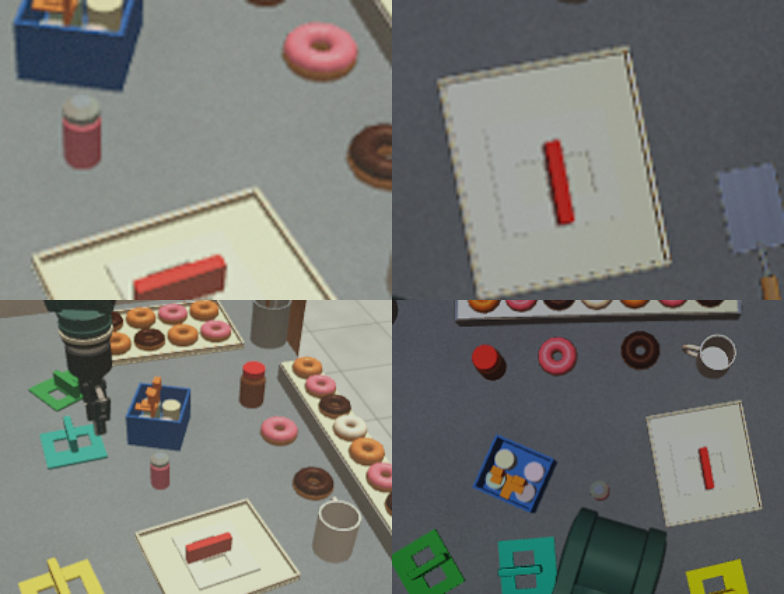

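The cover lies flat inside the tray with its fin up. The shaker, caddy and the other items are where they were, and the arm is clear.

```bash
python3 -m pendant '0 0 0 0 40;0 0 0 0 40;0 0 0 0 40'|head -1; python3 -c "
from workcell import job_done;print(job_done())"
```

```text
t: 21.5
the job is handed in; nothing more can be done
None
```

The tab was pressed to about 12–13 N and held while the cover was lifted off. The cover now lies flat and right way up in the cream tray, and the job was handed in at about 21.5 s; no verdict was shown.

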